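# Push the used coffee pod through the flap of the pod bin

## Task

Someone left a used coffee pod on the drip ledge of the pod bin. Push the bin's spring flap inward with one finger and, while that finger holds it open, gently push the pod along the ledge and over its edge into the bin with the other finger; then draw back so that the flap closes behind it. The pod is only to be pushed, never picked up or squeezed, and the fresh pods, the mug and the other things on the table stay where they are.

Things in the scene. Friction and masses are not known exactly. Their poses are not given: they have to be found in the camera images.
- pod_bin: White plastic used-pod bin with steel drip ledge and flap, 235 x 150 mm, fixed. Origin: on the table under the inner end of the ledge; it reaches from x = -113 to +122 mm. Its x axis runs from the ledge (robot's side, turned at most 0.3 rad) to the hood, y to its left, z up. Behind the ledge the flap slopes up between two side cheeks (inner faces y = +-70 mm) to the hood's roof, 155 mm above the table, from x = 109 mm on.
- pod_bin_flap (a joint): Angle of the steel flap (134 mm wide, 111 mm long, 2 mm thick, hinged at its top), rad: 0 shut, grows as it is pushed in and down, stop at 1.3. Shut, it slopes down from the hinge toward the robot at 20 degrees to the level; at 1.22 it hangs straight down. A spring shuts it at once when let go: under 1 N on its lower half starts it, 2 N (low) to 5 N (near the hinge) hold it hanging down.
- flap_hinge (a point): Middle of the flap's level hinge axis, which runs along the bin's y; fixed on the bin at x = 105, y = 0, z = 147 mm of its frame.
- flap_edge (a point): Middle of the flap's lower edge, moves with the flap; shut, it lies about 4 mm above the inner end of the ledge.
- ledge_edge (a point): Middle of the inner end of the ledge, on its top, at x = -1, y = 0, z = 105 mm of the bin's frame: the edge over which the pod drops. The ledge is a level slotted steel plate from here to x = -105 mm, y = -70 to +70 mm, with a rim 5 mm higher at its front and sides and none here. Under it and behind it the bin is empty down to its floor, 8 mm above the table.
- used_pod: The used pod: light aluminium coffee pod, 26.5 mm high, standing foil down on the ledge, its centre 32 to 52 mm from the ledge's inner edge and within 40 mm of its middle. Rim at the bottom 37 mm across, 1.4 mm thick; above it the body tapers from 31 to 24 mm across to a blunt nose pierced with small holes. About 18 g. Origin: centre of its underside.
- fresh_pod_1: A fresh pod of the same shape and size standing on the table to the right of the bin. Leave it alone. Origin: centre of its underside.
- fresh_pod_2: A second fresh pod on the table to the right of the bin, farther from the robot. Leave it alone. Origin: centre of its underside.
- coffee_mug: Pink and white mug, 90 mm wide, 105 mm high, 122 mm long over its handle, on the table to the right of the fresh pods. Leave it alone. Origin: centre of its underside.
- choc_bar: Chocolate bar in a wrapper, 56 x 146 x 11 mm, lying on the table to the left of the bin. Leave it alone. Origin: centre of its underside.
- keys: Bunch of keys, 104 x 115 x 8 mm, lying at the right of the table. Leave it alone. Origin: centre of its underside.
- sachet_box: Small flat card box, 62 x 70 x 22 mm, at the right of the table. Leave it alone. Origin: centre of its underside.

How it is judged:
By the outcome, as a careful person would: the job done as asked, in the order asked, and still so for the second after the job is handed in, with the robot touching nothing.
It also fails if it takes over 35 s, if anything falls off the work surface, if the arm or the gripper's body presses on something with over 40 N, if the wrist force passes 120 N, or if a joint passes its speed limit or range.

## Robot

A 6-joint arm with a two-finger parallel gripper is mounted at the origin on a cart in front of the work surface, level with it; the furniture and walls round the work are solid. World frame = base frame: x ahead of the robot, y to its left, z up, the work surface at z = 0. Lengths are in m, angles in rad, forces in N, time in s.
With the tool pointing down it reaches from about 0.375 to 0.975 m from the base axis. Payload 3.8 kg.
Tool frame: the origin (TCP) lies midway between the tips of the shut fingers; the grasp point (between the pads) lies 19 mm behind it; z points along the fingers, x is the direction in which the jaws open and shut, and the axes are right-handed (so a half turn about z gives the same grasp; the last joint's range is limited). The gripper opens to 85 mm and grips with 20 to 120 N. Pads are 22 mm wide; open, the fingers measure 114 mm over their backs; the gripper's body (76 mm by 85 mm) begins 54 mm behind the grasp point. The pads swing forward as they close: fully open they stand 13 mm farther back than shut.
Start: joints at [1.112, 0.264, 1.604, -0, 1.274, -0.037], TCP at [0.276, 0.616, 0.231] pointing down, gripper open.
Joint ranges: [-2.63, 2.63], [-0.94, 2.18], [0.31, 2.57], [-1.31, 4.45], [0, 2.66], [-2.55, 2.55]. Speed limits (rad/s): [2.57, 2.57, 3.14, 3.14, 3.14, 3.14].

## Interface

Orientations are given as [roll, pitch, yaw] about the fixed x, y, z axes, in that order (R = Rz(yaw) Ry(pitch) Rx(roll)).
In Python, from rig import r gives the robot as it stands.
- The arm moves only by the shell command python3 -m jog 'ROWS' [OPENING] [FORCE]. ROWS is JSON, a list of rows, each an object of numbers: "x", "y", "z": the shift along the tool's x, y, z each as a share of 0.4 m, from -1 to 1; "roll": the turn about the tool's z as a share of 2 pi rad, from -1 to 1. A call has 1 to 20 rows; each row is the pose to reach, as a shift and turn from the pose commanded when the call began, along the tool's axes at that moment, turning the shorter way round; what a row does not reach only later rows make up. A row lasts 1/8 s, in which the tool goes at most 62.5 mm and 10.7 degrees, less where a joint would pass 70% of its speed; a pose out of reach is approached as far as the arm can. A call with a number of a shift or a turn outside -1 to 1 is refused whole. A call with a gripper value outside its range is refused whole. OPENING is the closure, from 0 (fully open) to 1 (shut), set as the call begins (- or left out, the last holds). The fingers move at their own pace and stop on an object; FORCE is the grip in N (left out, the last holds). Time passes only in rows, so rows that repeat a pose let the fingers close. It gives the time, the measured TCP pose, the force and the opening at its end, in the units of the state.
- r.get_state(): the state, without advancing time (a new reading comes with each control period).
- r.camera(name): name is "side" or "top"; returns a dict with "img" (480x640x3 uint8, red, green, blue), "fx", "fy", "cx", "cy" (pixels), "distortion" ([k1, k2, p1, p2, k3] as OpenCV has them; the pictures are not rectified), "rvec" (rotation vector, rad) and "tvec" (3), from world to camera coordinates, as OpenCV has them. Camera axes: x right, y down, z forward; pixel columns grow to the right and rows downward; lengths in m; the calibration is good to about 2 mm. A picture is of the moment at which its call begins. There is no depth.
- r.close_job(): hands the job in, once; it reports no verdict.
The state is a dict: "time_s": time; "joints": joint angles; "joint_velocities": joint speeds; "tau": joint torques, N m; "tool_pos": TCP position; "eef_rot": TCP orientation; "contact_force": force on the tool from outside, world axes, zero at the start; "ft_torque": the same for the moment, N m; "opening": opening from 0.0 (shut) to 1.0 (fully open).
Only numpy, scipy, OpenCV 4.12 (cv2) and the standard library are available. Lean on these libraries where they do the work, as an engineer would, in place of code of your own. Each camera call takes 0.05 s, during which the arm holds its last target.

## Working session

There is one attempt and no reset: what is moved stays moved. The work goes in short steps, Python scripts to look and compute and a shell command to move; the robot and the scene stay as the last step left them, time stands still between calls to the robot, and variables do not carry over. Pictures are saved under pics/ and viewed, and the job is handed in when it is done.

```bash
ls; mkdir -p pics; python3 - <<'E'
from rig import r
import cv2
s=r.get_state()
for k,v in s.items(): print(k,v)
for n in("side","top"):
    c=r.camera(n); cv2.imwrite(f"pics/{n}0.png",c["img"][:,:,::-1])
    print(n,{k:v for k,v in c.items() if k!="img"})
E
```

```text
pics
time_s 0.0
joints [ 1.11209893e+00  2.64773990e-01  1.60537612e+00  4.07036285e-06
  1.27368881e+00 -3.69120928e-02]
joint_velocities [ 6.76306122e-04  3.42266294e-06  1.51665341e-03 -8.98018080e-05
  1.12079902e-03 -1.74495062e-04]
tau [-1.10851848e-03 -5.15111840e+01 -3.67316866e+01 -2.56556223e-04
  1.30944457e-02 -3.98142106e-05]
tool_pos [0.27602332 0.61518547 0.22994684]
eef_rot [-3.14150587e+00  2.24458679e-03  1.14900992e+00]
contact_force [-0.0154462  -0.05320334  0.12814144]
ft_torque [ 0.00112277 -0.00419401  0.00932795]
opening 0.9961494563609771
side {'fx': 596.9708269114202, 'fy': 596.9708269114202, 'cx': 325.3111210507302, 'cy': 239.0906105807124, 'distortion': array([-0.186122,  0.      ,  0.      ,  0.      ,  0.      ]), 'rvec': array([ 0.18498493,  2.94329119, -0.9891297 ]), 'tvec': array([0.51090154, 0.10240602, 1.49859188])}
top {'fx': 489.8374159960155, 'fy': 489.8374159960155, 'cx': 325.31529847449167, 'cy': 241.45507281091238, 'distortion': array([-0.06962332,  0.        ,  0.        ,  0.        ,  0.        ]), 'rvec': array([ 2.13100689, -2.14323773,  0.19684896]), 'tvec': array([-0.11023616,  0.51086704,  1.16637739])}
```

View pics/side0.png

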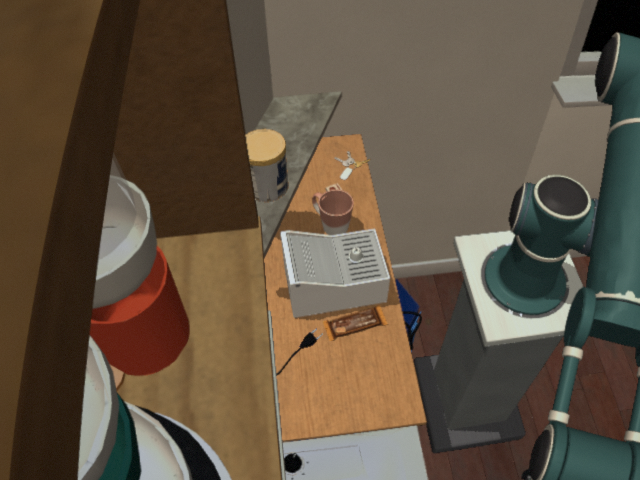

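View pics/top0.png

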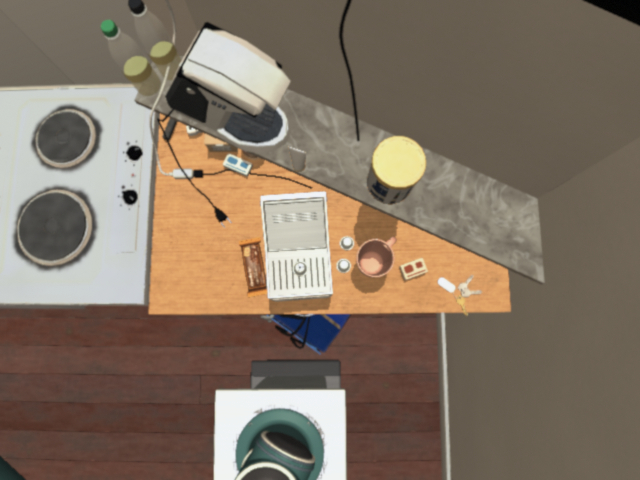

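The top view shows the bin at about (262–331, 193–299) with its ledge toward the robot, and the used pod at about (300, 268). In the side view the pod is at about (355, 253). I'll zoom in on both.

```bash
cat > h.py <<'E'
import numpy as np, cv2
def K(c): return np.array([[c["fx"],0,c["cx"]],[0,c["fy"],c["cy"]],[0,0,1.]])
def ray(c,uv):
    p=cv2.undistortPoints(np.array([[uv]],float),K(c),c["distortion"])[0,0]
    R=cv2.Rodrigues(c["rvec"])[0]; o=-R.T@c["tvec"]; d=R.T@np.array([p[0],p[1],1.]); return o,d/np.linalg.norm(d)
def onz(c,uv,z):
    o,d=ray(c,uv); return o+d*(z-o[2])/d[2]
def tri(c1,u1,c2,u2):
    o1,d1=ray(c1,u1);o2,d2=ray(c2,u2)
    t=np.linalg.lstsq(np.c_[d1,-d2],o2-o1,rcond=None)[0]
    a,b=o1+d1*t[0],o2+d2*t[1]; return (a+b)/2,np.linalg.norm(a-b)
def proj(c,P):
    return cv2.projectPoints(np.array(P,float).reshape(-1,3),c["rvec"],c["tvec"],K(c),c["distortion"])[0][:,0]
def crop(c,x0,y0,w,h,s,fn):
    cv2.imwrite(fn,cv2.resize(c["img"][y0:y0+h,x0:x0+w,::-1],None,fx=s,fy=s,interpolation=cv2.INTER_CUBIC))
E
python3 - <<'E'
from rig import r
from h import *
crop(r.camera("top"),250,185,100,120,5,"pics/topc.png")
crop(r.camera("side"),275,180,120,140,4,"pics/sidec.png")
E
```

```text
(no output)
```

View pics/topc.png

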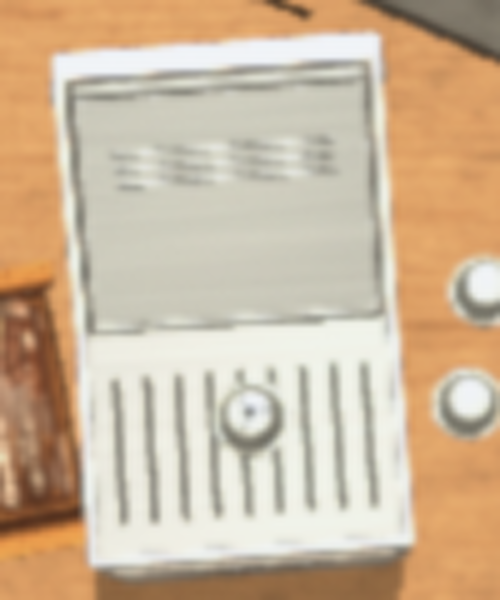

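View pics/sidec.png

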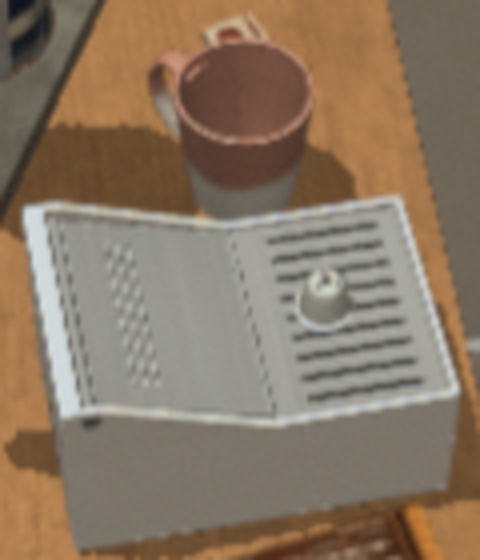

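The top crop shows the flap's lower edge from full-image (268,251) to (326.6,248), rim front corners (268,298) and (332.4,294), roof rear corners (260.6,196.4) and (326,192), and pod nose (300,267.5). In the side crop the pod rim is centred near (356,257) and the nose near (355.5,249).

```bash
python3 - <<'E'
from rig import r
from h import *
T=r.camera("top");S=r.camera("side")
t=lambda a,b:(250+(a-2)/5,185+(b-2)/5)
s=lambda a,b:(275+(a-1.5)/4,180+(b-1.5)/4)
np.set_printoptions(precision=4,suppress=True)
P={}
for n,a,z in[("frontL",(90,566),.11),("frontR",(412,546),.11),("roofL",(53,57),.155),("roofR",(380,35),.155),("edgeL",(90,332),.109),("edgeR",(383,316),.109),("hingeL",(70,84),.147),("hingeR",(368,62),.147)]:
    P[n]=onz(T,t(*a),z)[:2]; print(n,P[n])
for n,a,z in[("frontL",(458,388),.11),("frontR",(402,198),.11),("roofL",(62,417),.155),("roofR",(25,207),.155),("edgeL",(275,413),.109),("edgeR",(232,228),.109)]:
    print("side",n,onz(S,s(*a),z)[:2])
print("nose tri",tri(T,t(251,412),S,s(325,272)))
print("nose top",onz(T,t(251,412),.1315))
print("rim side",onz(S,s(326,308),.105),"rim top",onz(T,t(250,420),.105))
w=lambda a,b:np.linalg.norm(P[a]-P[b])
print("widths",w("frontL","frontR"),w("roofL","roofR"),w("edgeL","edgeR"),"len",w("frontL","roofL"),w("frontR","roofR"))
for a,b in[("frontL","frontR"),("roofL","roofR"),("edgeL","edgeR"),("hingeL","hingeR")]:
    d=P[a]-P[b];print("yaw",np.arctan2(-d[0],d[1]))
for a,b in[("frontL","roofL"),("frontR","roofR")]:
    d=P[b]-P[a];print("yaw",np.arctan2(d[1],d[0]))
for n,a in[("f1",(470,405)),("f2",(482,290))]: print(n,onz(T,t(*a),.0265))
E
```

```text
frontL [0.3684 0.0209]
frontR [ 0.3768 -0.1269]
roofL [0.597  0.0361]
roofR [ 0.6067 -0.1132]
edgeL [0.4771 0.0223]
edgeR [ 0.484  -0.1143]
hingeL [0.5864 0.029 ]
hingeR [ 0.5962 -0.1077]
side frontL [0.3672 0.0165]
side frontR [ 0.3754 -0.1252]
side roofL [0.5961 0.0362]
side roofR [ 0.6048 -0.1127]
side edgeL [0.4745 0.0192]
side edgeR [ 0.4816 -0.1164]
nose tri (array([ 0.4354, -0.054 ,  0.1401]), np.float64(0.0003381583389695558))
nose top [ 0.4366 -0.0537  0.1315]
rim side [ 0.4336 -0.053   0.105 ] rim top [ 0.436  -0.0522  0.105 ]
widths 0.14795402308582561 0.14956563477047072 0.13677806844166573 len 0.22908342325365802 0.2303156263131793
yaw 0.056707976787505374
yaw 0.06501350694865618
yaw 0.05046751059177498
yaw 0.07157121304781808
yaw 0.06643914046572946
yaw 0.05941192186812298
f1 [ 0.4521 -0.1585  0.0265]
f2 [ 0.5102 -0.1653  0.0265]
```

Bin yaw is about 0.061 and its origin is near (0.4815, −0.046). In the bin frame the pod is at about (−47, −4) mm, which fits the stated ranges.

Plan: line up tool x with bin x, with the gripper open. The far finger takes the flap and the near finger goes behind the pod, then one push along bin x.

```bash
python3 -m jog '[{"x":-0.1,"y":0.08,"roll":0.03},{"x":-0.2,"y":0.16,"roll":0.055},{"x":-0.3,"y":0.24,"roll":0.08},{"x":-0.4,"y":0.32,"roll":0.105},{"x":-0.5,"y":0.4,"roll":0.13},{"x":-0.6,"y":0.48,"roll":0.155},{"x":-0.67,"y":0.54,"roll":0.173},{"x":-0.67,"y":0.54,"roll":0.173},{"x":-0.67,"y":0.54,"roll":0.173}]' 0
```

```text
schema error: expected keys x, y, z, roll
```

```bash
python3 -m jog '[{"x":-0.1,"y":0.08,"z":0,"roll":0.03},{"x":-0.2,"y":0.16,"z":0,"roll":0.055},{"x":-0.3,"y":0.24,"z":0,"roll":0.08},{"x":-0.4,"y":0.32,"z":0,"roll":0.105},{"x":-0.5,"y":0.4,"z":0,"roll":0.13},{"x":-0.6,"y":0.48,"z":0,"roll":0.155},{"x":-0.67,"y":0.54,"z":0,"roll":0.173},{"x":-0.67,"y":0.54,"z":0,"roll":0.173},{"x":-0.67,"y":0.54,"z":0,"roll":0.173}]' 0
```

```text
time_s: 1.42
tool_pos: [0.3638, 0.2833, 0.2315]
eef_rot: [-3.141, -0.0, 0.062]
contact_force: [-0.1, -0.6, -0.6]
opening: 1.001
```

```bash
python3 -m jog '[{"x":0.03,"y":0.14,"z":0,"roll":0},{"x":0.06,"y":0.28,"z":0,"roll":0},{"x":0.09,"y":0.42,"z":0,"roll":0},{"x":0.12,"y":0.56,"z":0,"roll":0},{"x":0.15,"y":0.7,"z":0,"roll":0},{"x":0.173,"y":0.8,"z":0,"roll":0},{"x":0.173,"y":0.85,"z":0,"roll":0},{"x":0.173,"y":0.85,"z":0,"roll":0},{"x":0.173,"y":0.85,"z":0,"roll":0}]'
python3 - <<'E'
from rig import r
from h import *
s=r.get_state();print(s["tool_pos"],s["eef_rot"],s["contact_force"])
crop(r.camera("top"),220,150,160,150,4,"pics/t2.png")
S=r.camera("side");crop(S,250,140,200,180,4,"pics/s2.png")
E
```

```text
time_s: 2.55
tool_pos: [0.454, -0.051, 0.2312]
eef_rot: [-3.141, 0.0, 0.063]
contact_force: [0.0, -0.3, 0.4]
opening: 0.997
[ 0.45403602 -0.05098525  0.23115078] [-3.14089054e+00  2.50250794e-04  6.34101601e-02] [ 0.0116791  -0.33864001  0.36436197]
```

View pics/s2.png

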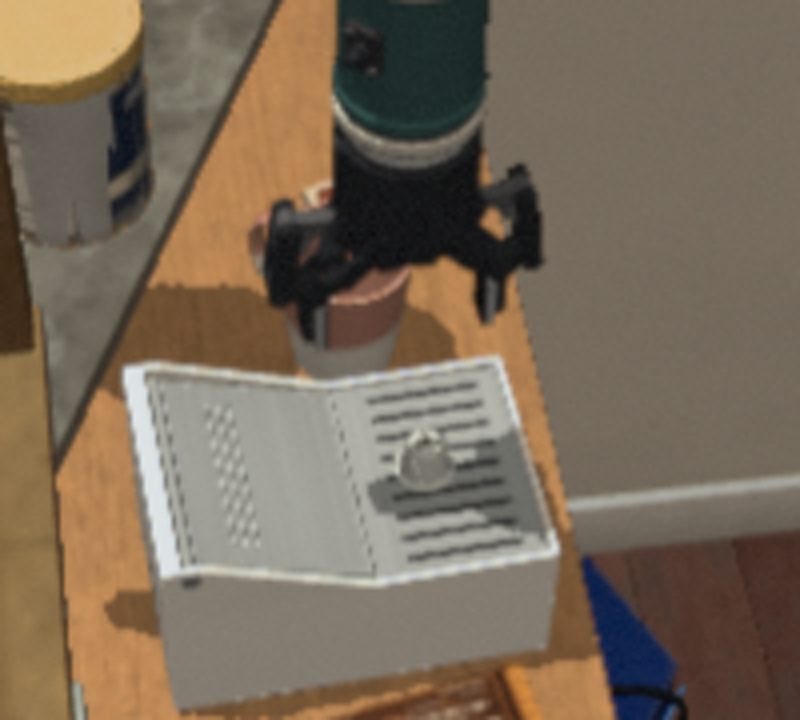

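View pics/t2.png

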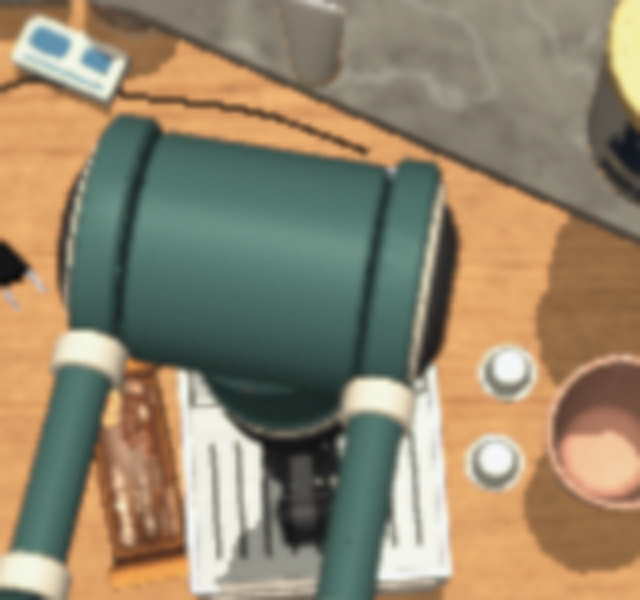

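The side view shows the front fingertip at about (329,225) and the rear one at about (371.5,220). I'll measure the tip height and spacing by casting those rays onto the tool's x–z plane.

```bash
python3 - <<'E'
from rig import r
from h import *
np.set_printoptions(precision=4,suppress=True)
S=r.camera("side");s=r.get_state();p=s["tool_pos"];yw=s["eef_rot"][2]
ex=np.array([np.cos(yw),np.sin(yw),0]);n=np.array([-ex[1],ex[0],0])
for nm,a in[("front tip inner",(327,342)),("front tip outer",(306,338)),("front knuckle outer",(268,300)),("front knuckle low",(282,305)),("rear tip outer",(500,318)),("rear tip inner",(480,318)),("rear knuckle low",(535,268)),("rear knuckle out",(543,255))]:
    for off in(0.,.011):
        o,d=ray(S,(250+(a[0]-1.5)/4,140+(a[1]-1.5)/4))
        q=o+d*(((p+n*off)-o)@n/(d@n)); print(nm,off,"along",(q-p)@ex,"z rel TCP",q[2]-p[2])
E
```

```text
front tip inner 0.0 along 0.03967088633894661 z rel TCP 0.009387397387436214
front tip inner 0.011 along 0.04181397955657618 z rel TCP 0.023496468867155174
front tip outer 0.0 along 0.05128562289500453 z rel TCP 0.015689103735746612
front tip outer 0.011 along 0.05326810941374601 z rel TCP 0.029711036239124522
front knuckle outer 0.0 along 0.07149796277191832 z rel TCP 0.05286579564920213
front knuckle outer 0.011 along 0.07320095632336193 z rel TCP 0.06637365486861146
front knuckle low 0.0 along 0.06404870299138982 z rel TCP 0.04693811689426708
front knuckle low 0.011 along 0.06585470370246506 z rel TCP 0.060527943096939874
rear tip outer 0.0 along -0.05752743207161113 z rel TCP 0.007200367883020475
rear tip outer 0.011 along -0.05404029622485653 z rel TCP 0.021339681253063847
rear tip inner 0.0 along -0.04604899814007585 z rel TCP 0.009906317415847465
rear tip inner 0.011 along -0.042720584221558965 z rel TCP 0.024008213353327368
rear knuckle low 0.0 along -0.07472115902009568 z rel TCP 0.04599082233182539
rear knuckle low 0.011 along -0.07099627109748025 z rel TCP 0.059593747570521494
rear knuckle out 0.0 along -0.07845738776780252 z rel TCP 0.0559480387169351
rear knuckle out 0.011 along -0.07468083587824612 z rel TCP 0.0694132771776308
```

The tips are about 13 mm above the TCP, with the pads from ±42 to ±55 mm, as expected. The knuckles reach ±73 mm about 50 mm up, so they limit the stroke under the hood. I'll descend most of the way and check.

```bash
python3 -m jog '[{"x":0,"y":0.002,"z":0.1,"roll":0},{"x":0,"y":0.002,"z":0.18,"roll":0},{"x":0,"y":0.002,"z":0.24,"roll":0},{"x":0,"y":0.002,"z":0.27,"roll":0},{"x":0,"y":0.002,"z":0.27,"roll":0}]'
python3 - <<'E'
from rig import r
from h import *
crop(r.camera("side"),270,150,150,140,5,"pics/s3.png")
E
```

```text
time_s: 3.32
tool_pos: [0.4533, -0.0524, 0.1227]
eef_rot: [-3.141, 0.002, 0.063]
contact_force: [0.0, 1.0, 0.4]
opening: 1.001
```

View pics/s3.png

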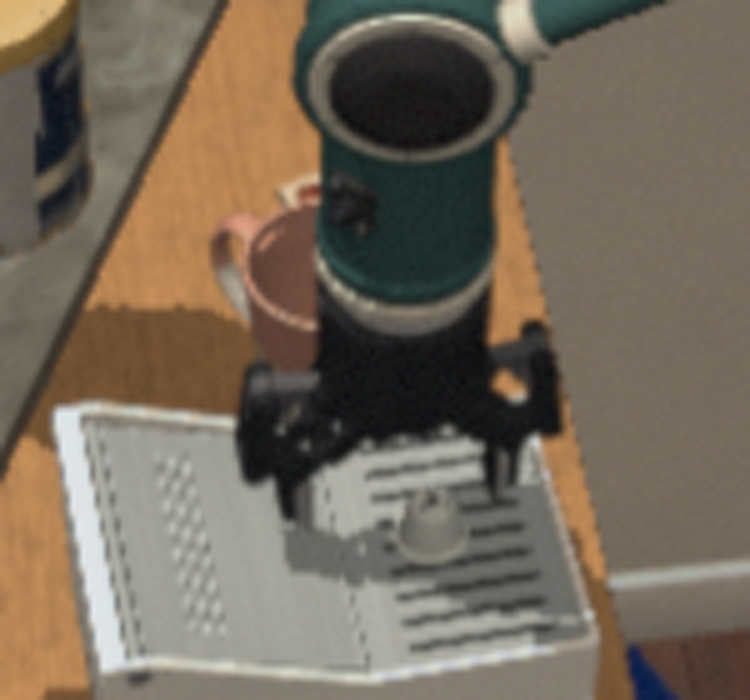

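The side view shows both tips above the bin. The front one, near (305,520) in the crop, is over the lower part of the flap, and the rear one, near (500,495), is just behind the pod. I'll check the sideways alignment in the top view.

```bash
python3 - <<'E'
from rig import r
from h import *
np.set_printoptions(precision=4,suppress=True)
T=r.camera("top");S=r.camera("side");crop(T,255,220,90,85,7,"pics/t3.png")
s=r.get_state();p=s["tool_pos"];yw=s["eef_rot"][2]
print("side cam",ray(S,(320,240))[0],"topcam",ray(T,(320,240))[0])
ex=np.array([np.cos(yw),np.sin(yw),0]);ey=np.array([-ex[1],ex[0],0])
pod=np.array([.435,-.053,.105]);print("pod rel tool along/lat",(pod-p)@ex,(pod-p)@ey)
for lat in(-.011,.011):
    for a,z in((-.0425,.0),(-.055,.0),(-.073,.055)):
        q=p+ex*a+ey*lat+[0,0,.013+z]; print(lat,a,z,"T crop",(proj(T,q)[0]-[255,220])*7+3,"S crop",(proj(S,q)[0]-[270,150])*5+2)
E
```

```text
side cam [0.5972 0.7553 1.261 ] topcam [ 0.3033 -0.0981  1.2377]
pod rel tool along/lat -0.019914693907627068 0.0012109476062207504
-0.011 -0.0425 0.0 T crop [355.7902 401.652 ] S crop [473.3081 466.9353]
-0.011 -0.055 0.0 T crop [358.2245 440.3777] S crop [499.2063 462.8805]
-0.011 -0.073 0.055 T crop [356.8863 483.345 ] S crop [543.632  384.6548]
0.011 -0.0425 0.0 T crop [287.4917 406.2461] S crop [483.8099 504.1151]
0.011 -0.055 0.0 T crop [289.8032 444.992 ] S crop [509.9346 499.9792]
0.011 -0.073 0.055 T crop [284.7206 488.2239] S crop [555.1408 422.1397]
```

View pics/t3.png

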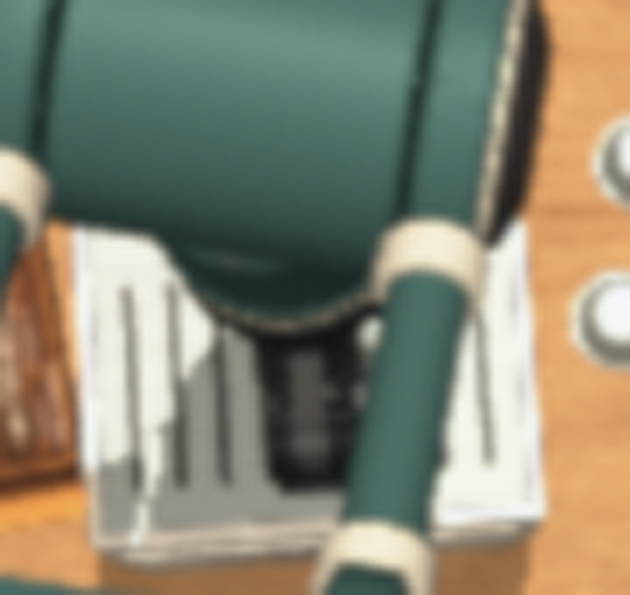

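The predicted corners match both pictures. The pad is centred on the pod within about 1 mm and sits 22.6 mm behind its centre. Now I'll lower the tips to about 6 mm above the ledge, which starts the flap.

```bash
python3 -m jog '[{"x":0,"y":-0.003,"z":0.02,"roll":0},{"x":0,"y":-0.003,"z":0.04,"roll":0},{"x":0,"y":-0.003,"z":0.055,"roll":0},{"x":0,"y":-0.003,"z":0.061,"roll":0},{"x":0,"y":-0.003,"z":0.061,"roll":0}]'
python3 - <<'E'
from rig import r
from h import *
crop(r.camera("side"),270,150,150,140,5,"pics/s4.png")
E
```

```text
time_s: 4.1
tool_pos: [0.4535, -0.0518, 0.0986]
eef_rot: [-3.141, 0.001, 0.062]
contact_force: [-1.0, 0.0, -0.1]
opening: 0.996
```

View pics/s4.png

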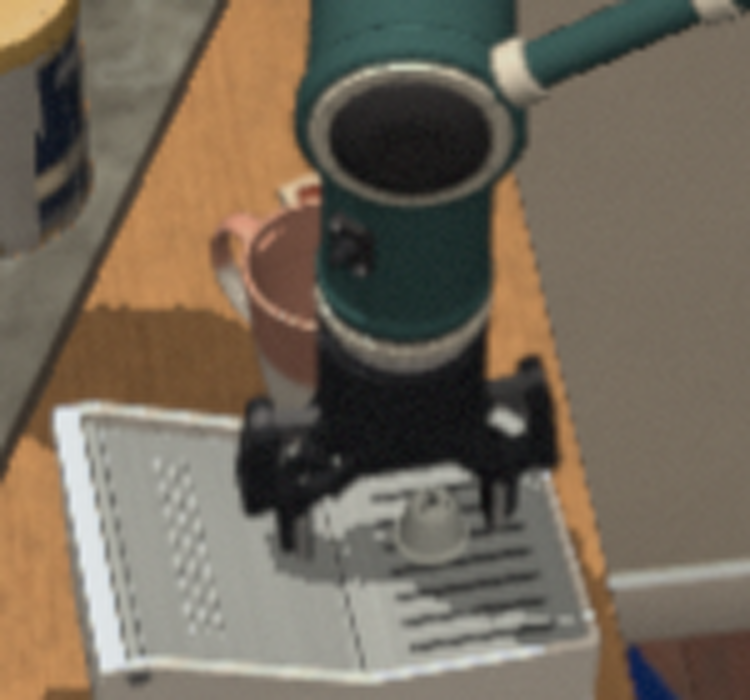

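The flap's lower edge has just dropped behind the ledge and the pod is untouched. Now a slow push along bin x at about 3 mm per row.

```bash
python3 -m jog '[{"x":0.008,"y":0,"z":0,"roll":0},{"x":0.016,"y":0,"z":0,"roll":0},{"x":0.024,"y":0,"z":0,"roll":0},{"x":0.032,"y":0,"z":0,"roll":0},{"x":0.04,"y":0,"z":0,"roll":0},{"x":0.048,"y":0,"z":0,"roll":0},{"x":0.056,"y":0,"z":0,"roll":0},{"x":0.064,"y":0,"z":0,"roll":0},{"x":0.07,"y":0,"z":0,"roll":0},{"x":0.07,"y":0,"z":0,"roll":0}]'
python3 - <<'E'
from rig import r
from h import *
crop(r.camera("side"),270,150,150,140,5,"pics/s5.png")
E
```

```text
time_s: 5.4
tool_pos: [0.4821, -0.05, 0.0989]
eef_rot: [3.142, -0.0, 0.062]
contact_force: [-1.1, -0.0, 0.9]
opening: 1.002
```

View pics/s5.png

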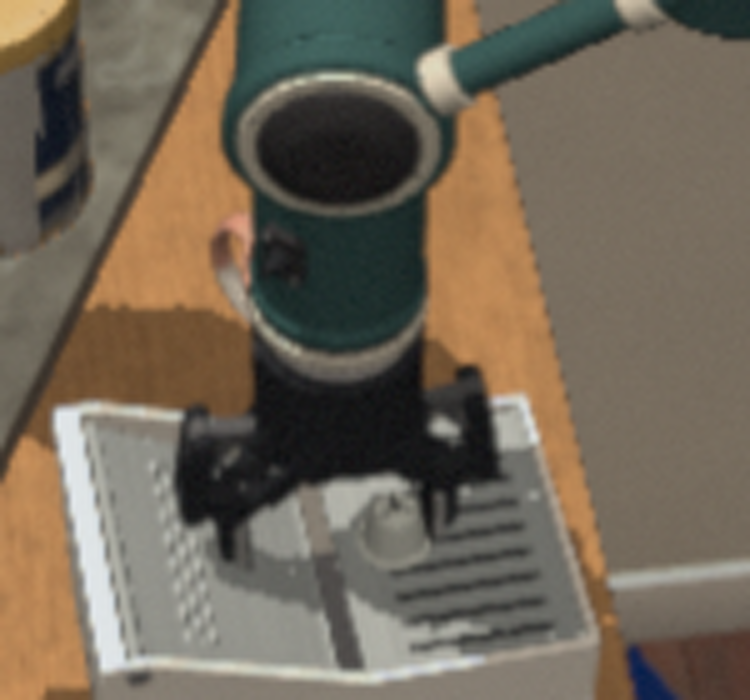

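The flap gap is now clearly open, as the dark strip in the crop from (315,490) to (350,660) shows. The pod has moved upright to about (395,530) and touches the rear finger. I'll continue.

```bash
python3 -m jog '[{"x":0.008,"y":0,"z":0,"roll":0},{"x":0.016,"y":0,"z":0,"roll":0},{"x":0.024,"y":0,"z":0,"roll":0},{"x":0.032,"y":0,"z":0,"roll":0},{"x":0.04,"y":0,"z":0,"roll":0},{"x":0.048,"y":0,"z":0,"roll":0},{"x":0.052,"y":0,"z":0,"roll":0},{"x":0.052,"y":0,"z":0,"roll":0}]'
python3 - <<'E'
from rig import r
from h import *
crop(r.camera("side"),270,150,150,140,5,"pics/s6.png")
E
```

```text
time_s: 6.45
tool_pos: [0.5026, -0.0487, 0.0988]
eef_rot: [-3.142, -0.0, 0.062]
contact_force: [-2.7, -0.2, 1.3]
opening: 1.002
```

View pics/s6.png

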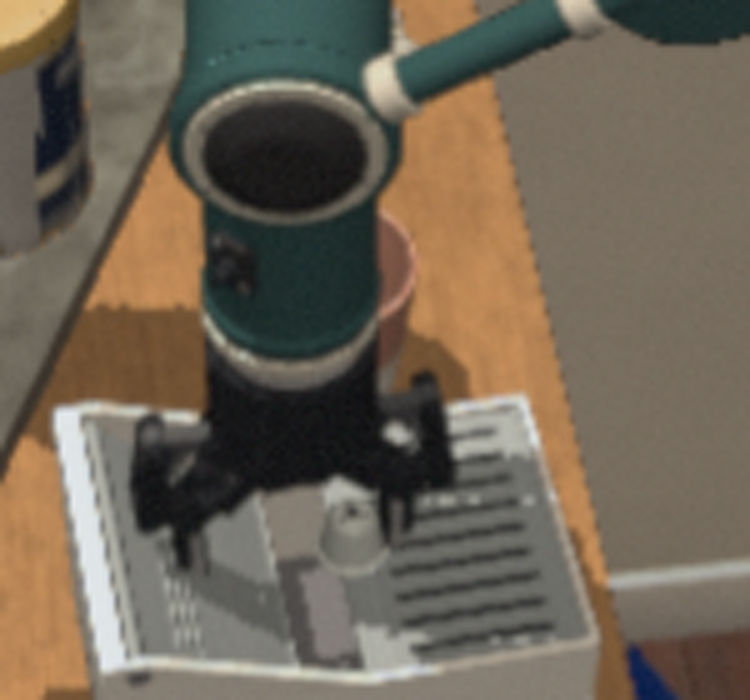

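The pod is now half over the edge, at about (352,535) in the crop, and the opening is wide. The knuckle still has room below the hood. I'll push about 9 mm more.

```bash
python3 -m jog '[{"x":0.006,"y":0,"z":0,"roll":0},{"x":0.012,"y":0,"z":0,"roll":0},{"x":0.018,"y":0,"z":0,"roll":0},{"x":0.022,"y":0,"z":0,"roll":0},{"x":0.022,"y":0,"z":0,"roll":0}]'
python3 - <<'E'
from rig import r
from h import *
crop(r.camera("side"),270,150,150,140,5,"pics/s7.png")
E
```

```text
time_s: 7.12
tool_pos: [0.5111, -0.0482, 0.0987]
eef_rot: [-3.141, 0.001, 0.062]
contact_force: [-4.0, 0.5, 0.5]
opening: 1.001
```

View pics/s7.png

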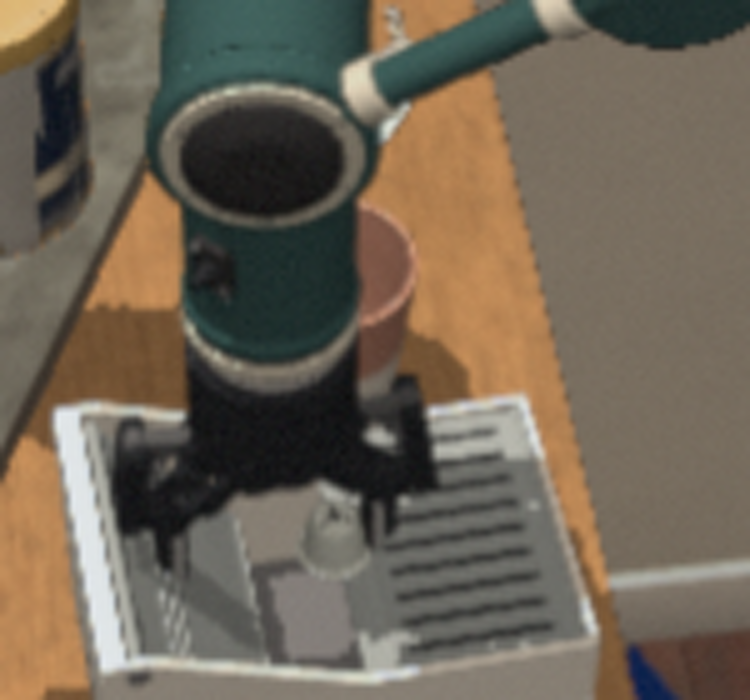

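The pod is still standing, with its centre about at the edge (crop about (335,540)). The force is about 4 N from the flap spring. I'll push 3 mm more while watching the knuckle clearance to the hood.

```bash
python3 -m jog '[{"x":0.004,"y":0,"z":0,"roll":0},{"x":0.008,"y":0,"z":0,"roll":0},{"x":0.008,"y":0,"z":0,"roll":0}]'
python3 - <<'E'
from rig import r
from h import *
S=r.camera("side");crop(S,270,150,150,140,5,"pics/s8.png")
np.set_printoptions(precision=1,suppress=True)
O=np.array([.4815,-.046,0]);ex=np.array([.998,.061,0]);ey=np.array([-.061,.998,0])
for b in((.109,-.004,.155),(.105,-.004,.147),(.105,.0,.147),(-.001,-.004,.105)):
    print(b,(proj(S,O+ex*b[0]+ey*b[1]+[0,0,b[2]])[0]-[270,150])*5+2)
E
```

```text
time_s: 7.55
tool_pos: [0.5143, -0.048, 0.0987]
eef_rot: [-3.141, 0.001, 0.062]
contact_force: [-5.3, -1.3, 1.3]
opening: 1.0
(0.109, -0.004, 0.155) [ 99.4 524.6]
(0.105, -0.004, 0.147) [109.  533.4]
(0.105, 0.0, 0.147) [110.3 540.4]
(-0.001, -0.004, 0.105) [335.1 550.6]
```

View pics/s8.png

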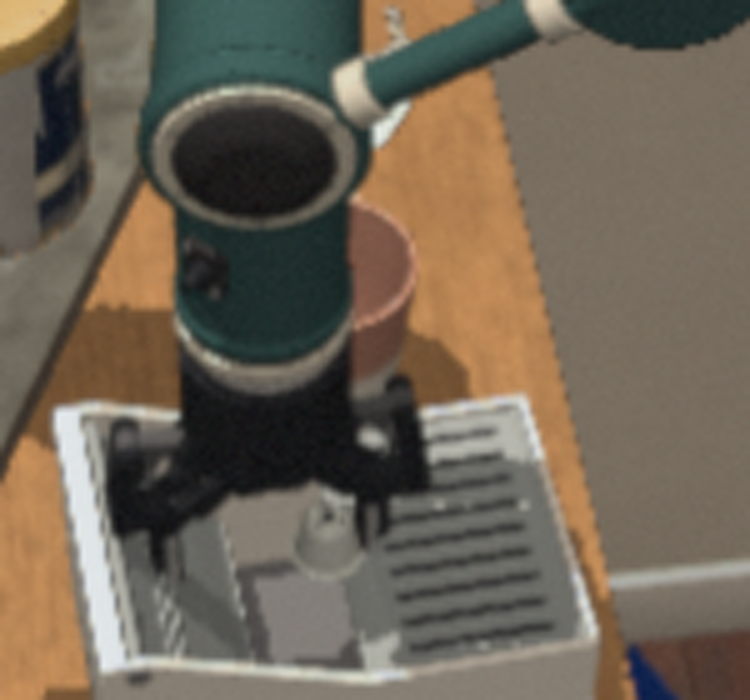

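The pod centre is just about over the edge, at about (330,550) against the projected edge at 335. The knuckle is nearly at the hinge line, so I'll get the rest by closing the rear finger forward a little. First I'll lift 2 mm, because the pads swing down as they close.

```bash
python3 -m jog '[{"x":0,"y":0,"z":-0.003,"roll":0},{"x":0,"y":0,"z":-0.006,"roll":0}]' && python3 -m jog '[{"x":0,"y":0,"z":0,"roll":0},{"x":0,"y":0,"z":0,"roll":0}]' 0.03 20 && python3 -m jog '[{"x":0,"y":0,"z":0,"roll":0},{"x":0,"y":0,"z":0,"roll":0}]' 0.06
python3 - <<'E'
from rig import r
from h import *
S=r.camera("side");crop(S,270,150,150,140,5,"pics/s9.png")
E
```

```text
time_s: 7.85
tool_pos: [0.5146, -0.048, 0.1014]
eef_rot: [3.142, -0.0, 0.062]
contact_force: [-4.4, -0.1, -1.3]
opening: 1.001
time_s: 8.1
tool_pos: [0.5155, -0.048, 0.102]
eef_rot: [3.141, -0.002, 0.062]
contact_force: [-2.1, 0.8, 1.7]
opening: 0.966
time_s: 8.35
tool_pos: [0.5158, -0.0481, 0.1022]
eef_rot: [3.141, -0.003, 0.062]
contact_force: [-1.1, 0.1, 4.1]
opening: 0.94
```

View pics/s9.png

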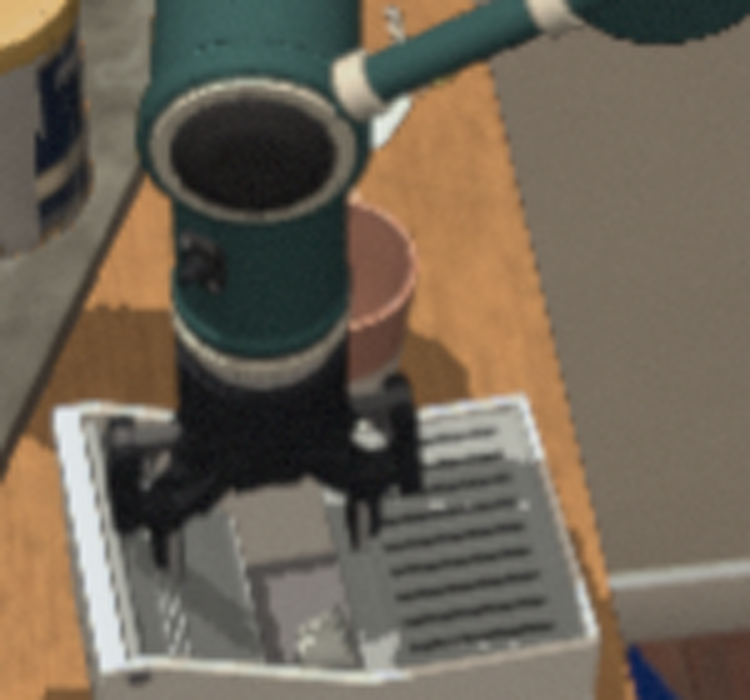

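The pod has dropped off the ledge and lies inside the bin, visible through the opening at about (320,640) in the crop. The flap is still held open. Now I'll draw back along the same path so the flap follows the finger shut, then lift.

```bash
python3 -m jog '[{"x":-0.015,"y":0,"z":0,"roll":0},{"x":-0.03,"y":0,"z":0,"roll":0},{"x":-0.05,"y":0,"z":0,"roll":0},{"x":-0.07,"y":0,"z":0,"roll":0},{"x":-0.09,"y":0,"z":0,"roll":0},{"x":-0.11,"y":0,"z":0,"roll":0},{"x":-0.13,"y":0,"z":-0.01,"roll":0},{"x":-0.145,"y":0,"z":-0.03,"roll":0},{"x":-0.15,"y":0,"z":-0.06,"roll":0},{"x":-0.15,"y":0,"z":-0.12,"roll":0},{"x":-0.15,"y":0,"z":-0.2,"roll":0},{"x":-0.15,"y":0,"z":-0.28,"roll":0},{"x":-0.15,"y":0,"z":-0.35,"roll":0},{"x":-0.15,"y":0,"z":-0.35,"roll":0}]' && python3 -m jog '[{"x":0,"y":-0.15,"z":-0.05,"roll":0},{"x":0,"y":-0.3,"z":-0.05,"roll":0},{"x":0,"y":-0.45,"z":-0.05,"roll":0},{"x":0,"y":-0.6,"z":-0.05,"roll":0},{"x":0,"y":-0.7,"z":-0.05,"roll":0},{"x":0,"y":-0.7,"z":-0.05,"roll":0},{"x":0,"y":-0.7,"z":-0.05,"roll":0},{"x":0,"y":-0.7,"z":-0.05,"roll":0}]'
python3 - <<'E'
from rig import r
from h import *
T=r.camera("top")
crop(T,230,180,260,140,3,"pics/t10.png")
S=r.camera("side");crop(S,260,130,160,140+60,4,"pics/s10.png")
E
```

```text
time_s: 10.15
tool_pos: [0.4568, -0.0521, 0.245]
eef_rot: [3.14, -0.007, 0.062]
contact_force: [0.3, 0.9, -0.0]
opening: 0.938
time_s: 11.15
tool_pos: [0.4372, 0.2265, 0.2609]
eef_rot: [3.141, 0.001, 0.061]
contact_force: [0.1, -0.1, -0.2]
opening: 0.937
```

View pics/t10.png

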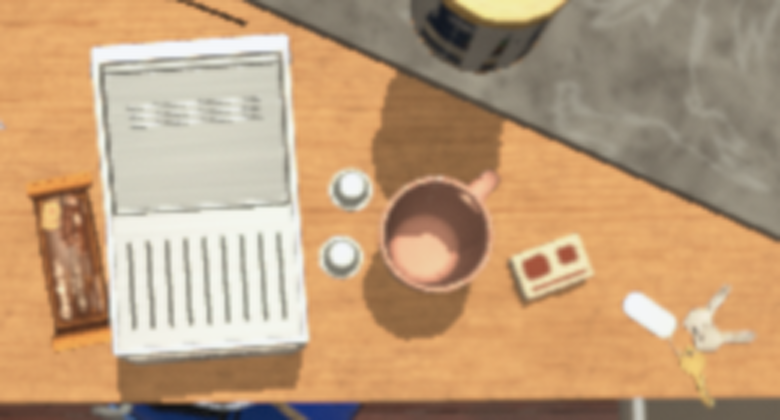

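View pics/s10.png

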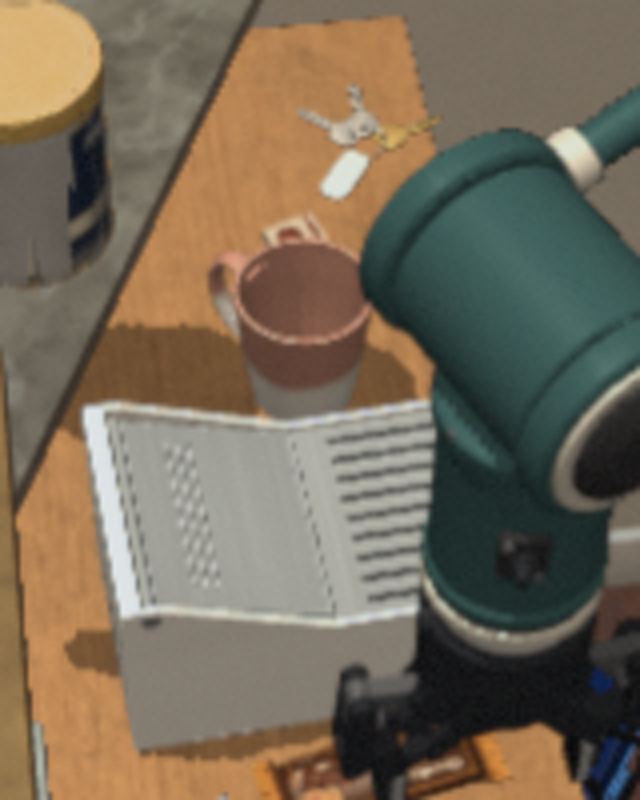

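The ledge is empty and the flap is shut; its edge line runs from (115,215) to (290,205) in the top crop. The fresh pods, mug, bar, box and keys look unmoved. I'll compare with the first picture and then hand in.

```bash
python3 - <<'E'
from rig import r
from h import *
a=cv2.imread("pics/top0.png");b=r.camera("top")["img"][:,:,::-1]
d=cv2.absdiff(a,b).max(2)
for n,(x0,y0,x1,y1) in dict(pods=(334,230,356,275),mug=(354,232,398,280),box=(398,256,430,282),keys=(435,272,485,315),bar=(240,240,262,295),flap=(262,193,331,252),ledge=(266,254,330,298)).items():
    print(n,"max",d[y0:y1,x0:x1].max(),"n>40",(d[y0:y1,x0:x1]>40).sum())
s=r.get_state();print(s["time_s"],s["contact_force"],abs(s["joint_velocities"]).max())
r.close_job()
E
```

```text
pods max 8 n>40 0
mug max 8 n>40 0
box max 8 n>40 0
keys max 8 n>40 0
bar max 8 n>40 0
flap max 9 n>40 0
ledge max 132 n>40 82
11.3 [0.00536471 0.14459369 0.80163128] 0.004306497088985688
the job is handed in; nothing more can be done
```

The used pod is in the bin, the flap has closed behind it, and I've handed the job in at 11.3 s.

- **How it went:** The far finger pushed the flap in and held it open. The near finger pushed the standing pod slowly along the ledge and over the edge. For the last few millimetres I closed the fingers about 6%, because the gripper's knuckle was almost touching the hood. Nothing was gripped.
- **Drawing back:** I saw the pod lying inside the bin through the opening before pulling back along the same line. I then lifted clear and moved off to the left.
- **Final checks:** The ledge is empty and the flap looks shut, the same as in the first picture. The fresh pods, mug, chocolate bar, box and keys have not moved; the before and after pictures differ only by noise there. The arm was at rest and touching nothing. The readings I took during the push never passed about 6 N.
- **What differed from plan:** At the point where I expected the pod to tip, it was still standing with its centre about on the edge, so it needed that last finger movement. No final check failed or disagreed.

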